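Put the bench tools back on their shadow boards

ROBOT

A 6-joint arm with a two-finger parallel gripper is mounted at the origin on the work surface. World frame = base frame: x ahead of the robot, y to its left, z up, the work surface at z = 0. Lengths are in mm, angles in degrees, forces in N, time in s.
With the tool pointing down it reaches from about 375 to 900 mm from the base axis. Payload 3.1 kg.
Tool frame: the origin (TCP) lies at the very end of the fingers, on their centre line; the grasp point (between the pads) lies 19 mm behind it; z points along the fingers, y is the line along which they close (so a half turn about z gives the same grasp; the last joint's range is limited). The gripper opens to 85 mm and grips with 20 to 120 N. Pads are 22 mm wide; open, the fingers measure 114 mm over their backs; the gripper's body (76 mm by 85 mm) begins 54 mm behind the grasp point. The pads swing forward as they close: fully open they stand 13 mm farther back than shut.
Start: joints at [-75.201, 30.224, 82.088, -0, 67.689, -10.227], TCP at [264.42, -566.285, 231.31] pointing down, gripper open.
Joint ranges: [-176.69, 176.69], [-43.24, 126.21], [12.49, 139.97], [-82, 262], [0, 151.66], [-163.58, 163.58]. Speed limits (degrees/s): [159.86, 159.86, 180, 180, 180, 180].

INTERFACE

Orientations are given as [roll, pitch, yaw] about the fixed x, y, z axes, in that order (R = Rz(yaw) Ry(pitch) Rx(roll)).
In Python, from workcell import r, viewer gives the robot as it stands. The module is installed in compiled form; this text tells all that it offers. Calls block until the motion is done:
- r.move_pose(position, orientation): joint-space move of the TCP to a pose.
- r.move_linear(position, attitude=None, velocity=150): straight line of the TCP; attitude=None keeps the orientation; velocity is the mean speed in mm/s.
- r.move_joints(angles): joint-space move.
- r.gripper_to(opening): finger opening in mm; the grip force is fixed at half the most; returns when the fingers have stopped.
- r.pause(seconds).
- r.ik(position, orientation): joint angles nearest the present ones, or None.
- r.get_obs(): the state.
- viewer.capture(name): name is "side" or "top"; returns the picture (420x560x3 uint8, red, green, blue); there is no depth.
- viewer.camera_model(name): a dict with "mtx" (3x3 intrinsics, pixels), "rvec" (rotation vector, rad) and "tvec" (3), from world to camera coordinates, as OpenCV has them. Camera axes: x right, y down, z forward; pixel columns grow to the right and rows downward; lengths in mm; the calibration is good to about 2 mm. A picture is of the moment at which its call begins. camera_model takes no time and is no camera call.
A pose or a line that the arm cannot do raises r.PlanningError and nothing moves.
- r.job_done(): hands the job in; it is judged then, once.
The state is a dict: "time_s": time; "q": joint angles; "qd": joint speeds; "effort": joint torques, N m; "position": TCP position; "orientation": TCP orientation; "ft_force": force on the tool from outside, world axes, zero at the start; "moment": the same for the moment, N m; "width": finger opening in mm; "finger_force": force on a finger pad.
Only numpy, scipy, OpenCV 4.12 (cv2) and the standard library are available. Lean on these libraries where they do the work, as an engineer would, in place of code of your own. Each camera call takes 0.05 s, during which the arm holds its last target. There are 200 camera calls.

TASK

Put each of the four tools lying on the bench (block plane, screwdriver, G-clamp, tape measure) back on the shadow board painted with its own outline, lying flat and square on the outline and pointing the same way as it. Set each tool down rather than dropping it, and leave the glue bottle and the varnish can where they stand.

Things in the scene. Friction and masses are not known exactly. Their poses are not given: they have to be found in the camera images.
- plane_mid (a point): Metal block plane, 150 x 46 mm, dark grey with brass front knob (top at 49 mm) and steel lever cap, on its sole. Point: mid-body, 17 mm up, half-way up the flat side walls (46 mm apart, 34 high, reaching 57 mm back, 47 mm forward). x to the rounded nose with the knob (the heel is square), y left, z up. 0.6 kg.
- driver_mid (a point): Screwdriver, red handle with black butt, steel blade, 170 mm long, lying flat on its handle, blade clear of the bench. Point: in the handle, half-way up (14 mm), 50 mm from the butt, 120 mm from the tip. Handle: rounded bar 30 wide x 28 high, from 50 mm behind to 40 mm ahead of the point. x to the tip, y left, z up. 0.09 kg.
- clamp_mid (a point): Green G-clamp, C frame 104 x 60 x 16 mm thick, steel screw with cross bar, lying flat. Point: in the frame's straight spine, half-way up (8 mm). Spine: 12 wide x 16 high, 44 mm back to 60 mm ahead of the point. x parallel to the screw, from cross bar to anvil; y out of the C's back; z up. Screw axis 46 mm to -y; 35 mm free between spine and screw. 0.35 kg.
- tape_mid (a point): Yellow tape measure, black and grey disc on top, lying on its side: a D 62 long x 50 wide x 30 high. Point: half-way up (15 mm), midway between the flat sides (50 mm apart, flat from 12 mm behind to 25 mm ahead of the point). x to the flat front, with black mouth and steel hook at its -y corner; round back; y left, z up. 0.18 kg.
- plane_eye (a point): Brass hanging eyelet (on the top face) of the fixed plywood shadow board, 200 x 100 x 4 mm, with the near-black outline of the block plane (150 x 46 mm, one end round, the other square). Eyelet 11 mm from the middle of the head end; x runs along the board out over the head end, y left, z up. The outline points to the eyelet. Tool on its outline: axes parallel to these, its listed point at x = -97, y = 0, z = +17 mm from the eyelet.
- driver_eye (a point): Brass hanging eyelet (on the top face) of the fixed plywood shadow board, 200 x 100 x 4 mm, with the near-black outline of the screwdriver (broad handle, thin blade, 170 mm long). Eyelet 11 mm from the middle of the head end; x runs along the board out over the head end, y left, z up. The outline points to the eyelet. Tool on its outline: axes parallel to these, its listed point at x = -132, y = 0, z = +14 mm from the eyelet.
- clamp_eye (a point): Brass hanging eyelet (on the top face) of the fixed plywood shadow board, 200 x 100 x 4 mm, with the near-black outline of the G-clamp (a C with a screw and cross bar). Eyelet 11 mm from the middle of the head end; x runs along the board out over the head end, y left, z up. The outline points to the eyelet. Tool on its outline: axes parallel to these, its listed point at x = -101, y = +28, z = +8 mm from the eyelet.
- tape_eye (a point): Brass hanging eyelet (on the top face) of the fixed plywood shadow board, 200 x 100 x 4 mm, with the near-black outline of the tape measure (a small D, 62 x 50 mm, round end away from the eyelet). Eyelet 11 mm from the middle of the head end; x runs along the board out over the head end, y left, z up. The outline points to the eyelet. Tool on its outline: axes parallel to these, its listed point at x = -92, y = 0, z = +15 mm from the eyelet.
- glue: White glue bottle with yellow label and orange cap, 60 mm across, 170 mm high, standing on the bench; origin at the centre of its foot. Not to be disturbed.
- varnish: Varnish can with brown label, 86 mm across, 110 mm high, standing on the bench; origin at the centre of its foot. Not to be disturbed.

How it is judged:
By the outcome, as a careful person would: the job done as asked, in the order asked, and still so for the second after the job is handed in, with the robot touching nothing.
It also fails if it takes over 128 s, if anything falls off the work surface, if the arm or the gripper's body presses on something with over 40 N, if the wrist force passes 120 N, or if a joint passes its speed limit or range.

## Working session

There is one attempt and no reset: what is moved stays moved. The work goes in short steps, each a Python script; the robot and the scene stay as the last script left them, time stands still between calls to the robot, and variables do not carry over. Pictures are saved under pics/ and viewed, at most 14 in all, crops included, and the job is handed in when it is done.

```bash
mkdir -p pics; python3 - <<'E'
from workcell import r, viewer
import cv2
for n in("top","side"):
    cv2.imwrite(f"pics/{n}0.png",viewer.capture(n)[:,:,::-1]); m=viewer.camera_model(n)
    R=cv2.Rodrigues(m["rvec"])[0]; print(n,m["mtx"],(-R.T@m["tvec"].ravel()).round(), R.round(2))
o=r.get_obs();print(o["position"],o["orientation"],o["time_s"],o["width"])
E
```

```text
top [[473.77958613   0.         277.45753179]
 [  0.         473.77958613 208.07691738]
 [  0.           0.           1.        ]] [ 429.   21. 1506.] [[ 0.02 -1.    0.02]
 [-1.   -0.02 -0.1 ]
 [ 0.1  -0.01 -1.  ]]
side [[457.38909338   0.         279.16494301]
 [  0.         457.38909338 214.92423834]
 [  0.           0.           1.        ]] [ 403. 1095.  937.] [[-0.99 -0.14  0.  ]
 [-0.09  0.61 -0.79]
 [ 0.1  -0.78 -0.62]]
[ 264.23558306 -565.69016947  230.43210816] [-1.79888941e+02 -1.91606678e-02  2.50242743e+01] 0.1 85.22961247540526
```

View pics/top0.png

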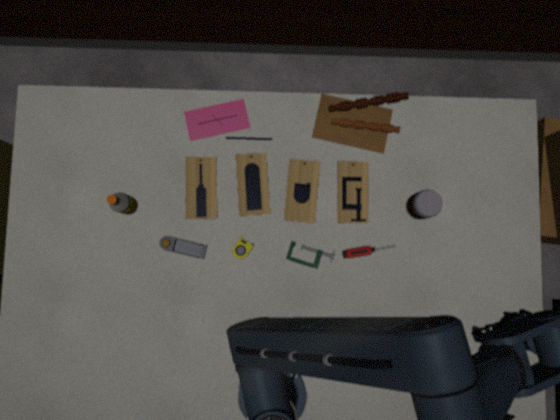

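View pics/side0.png

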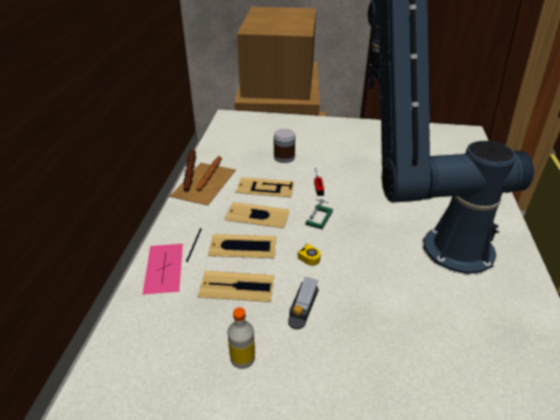

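```bash
cat > h.py <<'E'
from workcell import r, viewer
import cv2, numpy as np
def avg(n,k=6): return np.mean([viewer.capture(n).astype(float) for _ in range(k)],0).clip(0,255).astype(np.uint8)
def cast(name,uv,z):
    m=viewer.camera_model(name);R=cv2.Rodrigues(np.array(m["rvec"]))[0];t=np.array(m["tvec"]).ravel()
    uv=np.array(uv,float).reshape(-1,2);d=np.c_[uv,np.ones(len(uv))]@np.linalg.inv(m["mtx"]).T@R;c=-R.T@t
    return c[:2]+(d*((z-c[2])/d[:,2])[:,None])[:,:2]
def crop(im,x0,y0,x1,y1,s,fn):
    cv2.imwrite(fn,cv2.resize(im[y0:y1,x0:x1,::-1],None,fx=s,fy=s,interpolation=cv2.INTER_CUBIC))
def proj(name,P):
    m=viewer.camera_model(name);return cv2.projectPoints(np.array(P,float).reshape(-1,3),np.array(m["rvec"]),np.array(m["tvec"]),m["mtx"],None)[0].reshape(-1,2)
E
python3 - <<'E'
from h import *
im=avg("top");np.save("top.npy",im);s=avg("side");np.save("side.npy",s)
crop(im,150,145,410,275,3,"pics/t1.png"); crop(s,190,165,340,330,3.6,"pics/s1.png")
for c in [(130,206),(184,247),(243,248),(305,255),(365,252),(201,188)]: print(im[c[1],c[0]],cv2.cvtColor(im,cv2.COLOR_RGB2HSV)[c[1],c[0]])
# boards: wood mask
hsv=cv2.cvtColor(im,cv2.COLOR_RGB2HSV)
m=((hsv[...,0]>8)&(hsv[...,0]<24)&(hsv[...,1]>75)&(hsv[...,2]>90)).astype(np.uint8)
cs,_=cv2.findContours(m,cv2.RETR_EXTERNAL,cv2.CHAIN_APPROX_NONE)
for c in cs:
    if cv2.contourArea(c)>800: 
        w=cast("top",c.reshape(-1,2),4);print(cv2.boundingRect(c),cv2.minAreaRect(w.astype(np.float32)))
E
```

```text
[27 24  7] [ 26 189  27]
[84 84 89] [120  14  89]
[65 63 69] [130  22  69]
[120 119 113] [ 26  15 120]
[80 32 28] [  2 166  80]
[22 27 35] [108  95  35]
(338, 162, 30, 61) ((631.5895385742188, -239.86322021484375), (194.7942352294922, 93.68254852294922), 0.5798683762550354)
(285, 160, 35, 63) ((631.8681640625, -76.5934829711914), (96.19109344482422, 195.81625366210938), 85.9632797241211)
(186, 157, 31, 62) ((634.107666015625, 244.96331787109375), (195.86166381835938, 95.24225616455078), 2.329902410507202)
(236, 153, 34, 62) ((649.8595581054688, 81.32760620117188), (196.05459594726562, 96.37753295898438), 4.935306549072266)
```

View pics/t1.png

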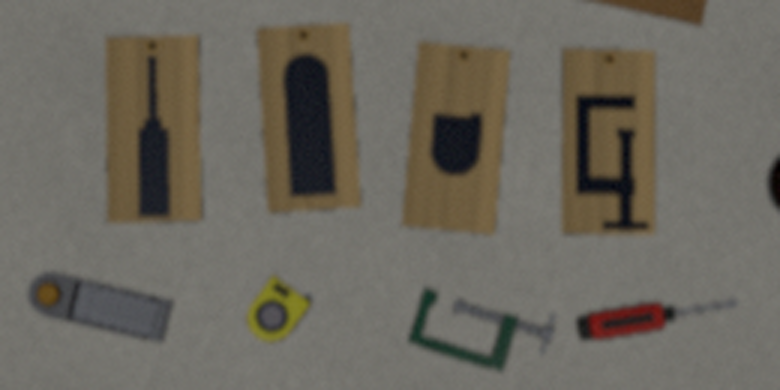

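View pics/s1.png

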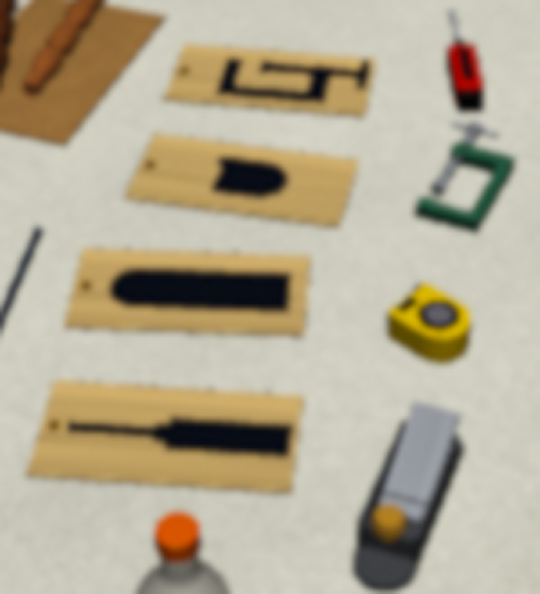

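```bash
cat > est.py <<'E'
from h import *
def rect(w):
    c,s,a=cv2.minAreaRect(w.astype(np.float32)); b=cv2.boxPoints((c,s,a)); e=[b[1]-b[0],b[2]-b[1]]; e=max(e,key=np.linalg.norm)
    return np.array(c),max(s),min(s),np.degrees(np.arctan2(e[1],e[0]))
def big(m): 
    cs,_=cv2.findContours(m.astype(np.uint8),cv2.RETR_EXTERNAL,cv2.CHAIN_APPROX_NONE); return max(cs,key=cv2.contourArea)
def up(im,x0,y0,x1,y1,s=4): # enlarged crop + map to pixel
    u=cv2.resize(im[y0:y1,x0:x1],None,fx=s,fy=s,interpolation=cv2.INTER_CUBIC)
    return u,cv2.cvtColor(u,cv2.COLOR_RGB2HSV).astype(int),lambda p:(np.asarray(p,float).reshape(-1,2)+.5)/s-.5+[x0,y0]
BOX={"top":dict(driver=(180,150,222,226),plane=(230,146,278,222),tape=(278,150,327,230),clamp=(330,150,376,230)),
"side":dict(driver=(190,265,285,305),plane=(203,230,285,262),tape=(218,198,295,232),clamp=(230,172,298,202))}
if __name__=="__main__":
  for cam in("top","side"):
    im=np.load(cam+".npy")
    for n,bx in BOX[cam].items():
        u,h,f=up(im,*bx)
        m=(h[...,1]>70)&(h[...,0]>8)&(h[...,0]<28)&(h[...,2]>70)
        w=cast(cam,f(big(m)),4); c,l,s,a=rect(w); a=(a+90)%180-90
        d=(h[...,2]<60); hull=np.zeros(d.shape,np.uint8); cv2.drawContours(hull,[cv2.convexHull(big(m))],-1,1,-1); hull=cv2.erode(hull,np.ones((13,13)))
        o=cast(cam,f(big(d&(hull>0))),4); oc,ol,os,oa=rect(o)
        ax=np.array([np.cos(np.radians(a)),np.sin(np.radians(a))])
        print(cam,n,"board",c.round(1),round(l,1),round(s,1),"yaw",round(a,2),"eye",(c+89*ax).round(1),"| outline",oc.round(1),round(ol,1),round(os,1),round(oa,2), "rel eye",(np.array([ax,[-ax[1],ax[0]]])@(oc-c-89*ax)).round(1))
E
python3 est.py
python3 - <<'E'
from est import *
T=dict(plane=(155,230,215,265),tape=(228,233,260,262),clamp=(282,236,338,274),driver=(338,240,400,264))
im=np.load("top.npy")
for n,bx in T.items():
    u,h,f=up(im,*bx); v=h[...,2]; bg=np.median(np.r_[v[:6].ravel(),v[-6:].ravel()])
    if n=="plane": m=(v<bg-14)|(h[...,1]>60); z=17
    if n=="tape": m=h[...,1]>90; z=15
    if n=="clamp": m=(h[...,0]>55)&(h[...,0]<95)&(h[...,1]>70); z=8
    if n=="driver": m=((h[...,1]>110)&((h[...,0]<15)|(h[...,0]>165)))|(v<55); z=14
    c=big(m); w=cast("top",f(c),z); print(n,bg,[np.round(q,1) for q in rect(w)])
    cv2.drawContours(u,[c],-1,(255,0,255),1); cv2.imwrite(f"m_{n}.png",u[:,:,::-1])
L=[cv2.imread(f"m_{n}.png") for n in T]
C=np.zeros((320,500,3),np.uint8)
for i,(x,y) in zip(L,[(0,0),(250,0),(0,150),(240,160)]): C[y:y+i.shape[0],x:x+i.shape[1]]=i
cv2.imwrite("pics/m1.png",C)
E
```

```text
top driver board [633.8 245.8] 197.5 98.1 yaw 2.98 eye [722.7 250.4] | outline [625.8 245. ] 168.2 30.1 2.21 rel eye [-97.   -0.4]
top plane board [650.1  81.3] 197.4 97.8 yaw 5.15 eye [738.8  89.3] | outline [642.3  80.9] 149.1 46.6 5.16 rel eye [-96.9   0.3]
top tape board [632.  -76.6] 197.7 98.1 yaw -4.03 eye [720.8 -82.9] | outline [625.6 -76.5] 64.9 50.3 -2.82 rel eye [-95.5  -0.3]
top clamp board [ 632.2 -239.3] 196.7 97.8 yaw 0.24 eye [ 721.2 -238.9] | outline [ 609.2 -238.3] 144.9 68.5 5.48 rel eye [-112.     1.1]
side driver board [635.7 246.9] 198.5 100.9 yaw 2.97 eye [724.6 251.5] | outline [597.7 243.3] 105.8 26.3 3.2 rel eye [-127.1   -1.6]
side plane board [651.9  83. ] 198.4 100.9 yaw 5.13 eye [740.5  91. ] | outline [643.9  80.4] 146.3 40.4 5.06 rel eye [-97.1  -1.9]
side tape board [634.1 -74.5] 198.8 100.8 yaw -4.07 eye [722.9 -80.8] | outline [626.8 -77. ] 58.9 43.9 -1.04 rel eye [-96.  -3.]
side clamp board [ 633.9 -236.9] 197.6 100.8 yaw 0.14 eye [ 722.9 -236.7] | outline [ 588.3 -234.7] 50.6 20.0 82.29 rel eye [-134.6    2.3]
plane 117.0 [array([445. , 293.4]), np.float64(152.1), np.float64(50.5), np.float32(78.0)]
tape 117.0 [array([441.5, 110.1]), np.float64(62.1), np.float64(50.6), np.float32(-34.0)]
clamp 116.0 [array([427.8, -87.1]), np.float64(99.5), np.float64(54.9), np.float32(73.7)]
driver 116.0 [array([ 441.2, -257.8]), np.float64(101.2), np.float64(27.2), np.float32(-79.3)]
```

View pics/m1.png

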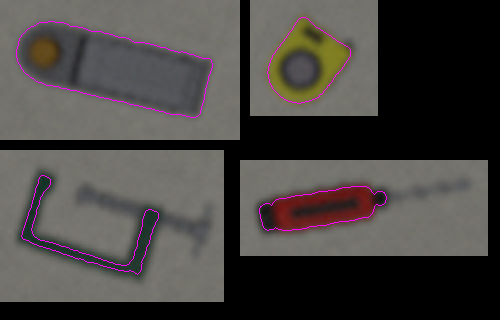

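```bash
cat > act.py <<'E'
from h import *
B=np.array([1.,1.])   # half of the top/side camera disagreement
def ax(a): a=np.radians(a); return np.array([[np.cos(a),np.sin(a)],[-np.sin(a),np.cos(a)]])
# name: tool xy, yaw, eye xy, eye yaw, point rel. eye, opening, grip TCP z, along-x grip offset
T=dict(plane=((445,293.4),78,(738.8,89.3),5.15,(-97,0),80,3,0),
 driver=((441.1,-257.2),-79.3,(722.7,250.4),2.98,(-132,0),60,4,0),
 clamp=((402.6,-88.1),73.7,(721.2,-238.9),.2,(-101,28),32,3,4),
 tape=((446.5,106.7),-34,(720.8,-82.9),-4.05,(-92,0),80,4,5))
def plan(n):
    p,a,e,b,rel,op,z,off=T[n]
    P=np.array(p)+B+off*ax(a)[0]; G=np.array(e)+B+np.array(rel)@ax(b)+off*ax(b)[0]
    best=None
    for k in(0,180,-180):
        js=[r.ik([*q,h],[180,0,y+k]) for q,y in((P,a),(G,b)) for h in(z,180)]
        if any(j is None for j in js): continue
        s=max(abs(j[5]) for j in js)
        if best is None or s<best[0]-5: best=(s,k)
    print(n,"pick",P.round(1),"place",G.round(1),best)
    return P,a+best[1],G,b+best[1],op,z
def st(t): o=r.get_obs(); print(t,round(o["time_s"],1),np.round(o["position"],1),"F",np.round(o["ft_force"],1),"w",round(o["width"],1),"ff",np.round(o["finger_force"],1)); return o
def pick(n,hi=150):
    P,a,_,_,op,z=plan(n); O=[180,0,a]
    r.gripper_to(op); r.move_pose([*P,hi],O); r.move_linear([*P,z+40],velocity=200); r.move_linear([*P,z],velocity=60)
    st("down"); r.gripper_to(0); st("gripped"); r.move_linear([*P,z+50],velocity=120); st("lifted")
def place(n,hi=110):
    _,_,G,b,op,z=plan(n); O=[180,0,b]
    r.move_pose([*G,hi],O); r.move_linear([*G,z+12],velocity=120); r.pause(.2)
    f0=st("over")["ft_force"][2]; h=z+12
    while h>z+1:
        h-=.75; r.move_linear([*G,h],velocity=15); f=r.get_obs()["ft_force"][2]
        if f-f0>3: break
    o=st(f"set h={h}"); r.gripper_to(min(op,o["width"]+22)); r.move_linear([*G,h+70],velocity=150); st("clear")
E
python3 - <<'E'
from act import *
for n in T: plan(n)
pick("plane")
E
```

```text
plane pick [446.  294.4] place [643.2  81.6] (np.float64(82.22184015507939), 0)
driver pick [ 442.1 -256.2] place [591.9 244.5] (np.float64(80.5131382923553), 180)
clamp pick [404.7 -83.3] place [ 625.1 -210.2] (np.float64(61.52145428031306), 0)
tape pick [451.6 104.9] place [635.  -75.8] (np.float64(102.74836182063274), 180)
plane pick [446.  294.4] place [643.2  81.6] (np.float64(82.22184015507939), 0)
down 5.5 [446.  294.4   2.9] F [-0.   0.1 -0.5] w 80.2 ff 0.0
gripped 5.9 [446.7 294.6   3.7] F [0.9 0.1 4.4] w 45.3 ff 64.1
lifted 6.5 [445.2 294.1  52.4] F [ 0.   0.9 -7.3] w 45.0 ff 62.8
```

```bash
python3 - <<'E'
from act import *
place("plane"); pick("driver",200)
im=avg("top",3); crop(im,150,145,410,275,3,"pics/t2.png")
E
```

```text
plane pick [446.  294.4] place [643.2  81.6] (np.float64(82.22184015507939), 0)
over 8.8 [644.   81.5  16.1] F [ 0.4  0.1 -6.9] w 45.1 ff 62.9
set h=6.75 11.5 [643.3  81.6   7.7] F [-3.4  0.3  2.6] w 45.5 ff 63.8
clear 12.5 [642.8  81.6  76.5] F [-0.2 -0.2 -0.4] w 67.5 ff 0.0
driver pick [ 442.1 -256.2] place [591.9 244.5] (np.float64(80.5131382923553), 180)
down 16.5 [ 442.1 -256.2    3.9] F [ 0.6 -0.2  0.1] w 59.9 ff 0.0
gripped 16.9 [ 442.4 -256.5    4.6] F [ 0.3 -0.2  3. ] w 29.0 ff 60.5
lifted 17.5 [ 441.9 -256.1   53.9] F [ 0.4  0.4 -0.6] w 29.2 ff 60.0
```

View pics/t2.png

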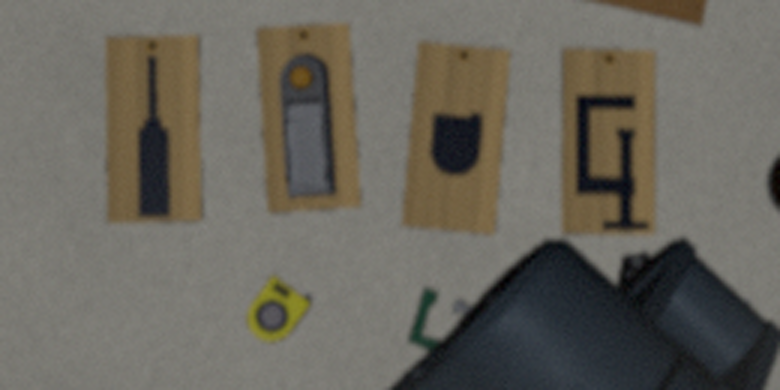

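The plane sits on its outline, with its nose (300,75) towards the eyelet (303,35). The driver is gripped. I'll carry on.

```bash
python3 - <<'E'
from act import *
place("driver",180); pick("clamp",150)
E
```

```text
driver pick [ 442.1 -256.2] place [591.9 244.5] (np.float64(80.5131382923553), 180)
over 21.3 [592.3 244.6  16.7] F [-0.2  0.4 -0.5] w 29.4 ff 59.9
set h=7.75 24.0 [592.1 244.6   8.6] F [-1.7 -0.5  4.8] w 29.0 ff 60.8
clear 25.0 [591.4 244.4  77.5] F [-0.4 -0.2  0. ] w 50.7 ff 0.0
clamp pick [404.7 -83.3] place [ 625.1 -210.2] (np.float64(61.52145428031306), 0)
down 28.2 [404.7 -83.3   3. ] F [-0.3 -0.9 -0.7] w 31.9 ff 0.0
gripped 28.6 [405.4 -83.6   3.5] F [0.6 0.4 4.6] w 10.4 ff 59.6
lifted 29.1 [404.4 -83.1  52.8] F [-0.3 -0.4 -4. ] w 10.5 ff 58.6
```

```bash
python3 - <<'E'
from act import *
place("clamp",110); pick("tape",150); place("tape")
r.move_pose([420,-250,250],[180,0,180-34+0]) if r.ik([420,-250,250],[180,0,146]) is not None else r.move_linear([420,-100,250])
st("end"); im=avg("top");np.save("top2.npy",im);s=avg("side");np.save("side2.npy",s)
crop(im,150,145,410,275,3,"pics/t3.png"); crop(s,190,165,340,330,3.6,"pics/s3.png")
E
```

```text
clamp pick [404.7 -83.3] place [ 625.1 -210.2] (np.float64(61.52145428031306), 0)
over 31.4 [ 625.8 -210.5   16.1] F [ 0.5 -0.  -3.9] w 10.6 ff 58.6
set h=6.75 34.2 [ 625.2 -210.3    7.6] F [-1.8  1.4  4.2] w 10.4 ff 59.6
clear 35.1 [ 624.8 -210.1   76.6] F [ 0.1 -0.7 -0.6] w 32.2 ff 0.0
tape pick [451.6 104.9] place [635.  -75.8] (np.float64(102.74836182063274), 180)
down 38.9 [451.6 104.9   3.9] F [-0.7  0.5 -0.7] w 79.8 ff 0.0
gripped 39.3 [451.7 104.9   4.6] F [-0.2 -0.2  5.9] w 48.6 ff 63.2
lifted 39.9 [451.6 104.9  53.8] F [ 0.6 -0.3 -2.1] w 48.8 ff 62.5
tape pick [451.6 104.9] place [635.  -75.8] (np.float64(102.74836182063274), 180)
over 42.0 [635.7 -76.   17. ] F [-0.6 -0.1 -1.3] w 48.9 ff 62.4
set h=7.75 44.8 [635.2 -75.8   8.6] F [-0.8  0.9  5.2] w 48.7 ff 63.2
clear 45.8 [634.6 -75.6  77.6] F [ 0.5  0.3 -0.3] w 70.8 ff 0.0
end 47.0 [ 420.4 -249.6  249.3] F [ 0.5 -0.4 -0.1] w 70.7 ff 0.0
```

View pics/t3.png

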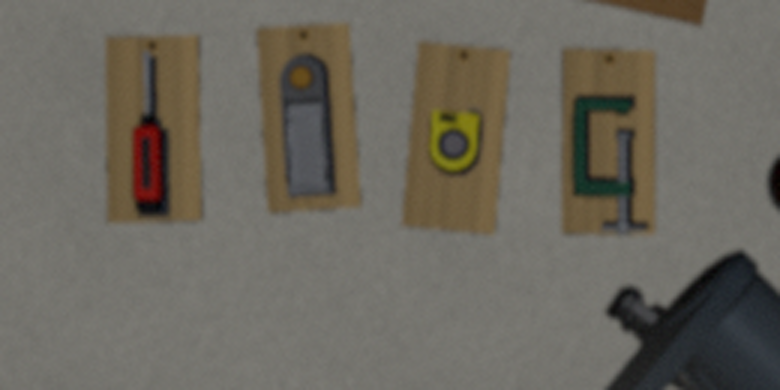

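View pics/s3.png

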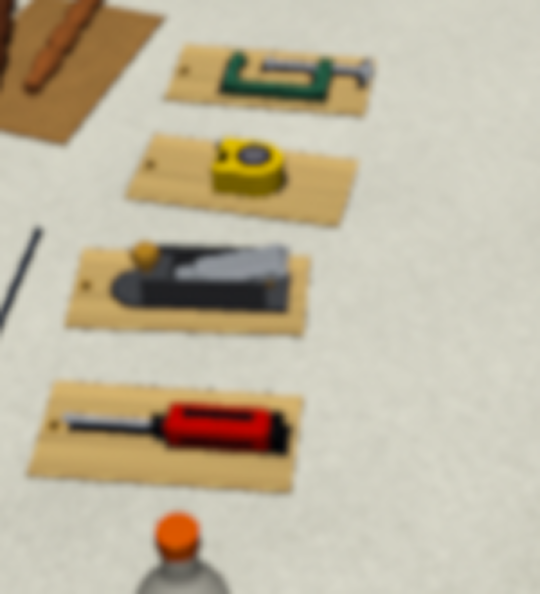

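All four tools lie on their outlines, pointing at their eyelets (top view: driver 150,165; plane 305,125; tape 455,140; clamp 605,150). The top view suggests the tape and clamp are a few mm towards the left or the head, so I'll measure the residuals.

```bash
python3 - <<'E'
from est import *
from act import T,ax
im=np.load("top2.npy"); im0=np.load("top.npy")
H=dict(plane=17,driver=14,clamp=8,tape=15)
def mask(n,h):
    v=h[...,2];H_=h[...,0];s=h[...,1]
    if n=="tape": return (s>90)&(H_>24)&(H_<40)&(v>45)
    if n=="clamp": return (H_>55)&(H_<95)&(s>70)
    if n=="driver": return (s>110)&((H_<7)|(H_>165))
    return None
BX=dict(plane=(155,230,215,265),tape=(228,233,260,262),clamp=(282,236,338,274),driver=(338,240,400,264))
for n in("tape","clamp","driver"):
    p,a,e,b,rel,*_=T[n]
    res=[]
    for I,bx,z in((im0,BX[n],H[n]),(im,BOX["top"][n],H[n]+4)):
        u,h,f=up(I,*bx); res.append(rect(cast("top",f(big(mask(n,h))),z)))
    c0,c1=res[0],res[1]
    relc=ax(a)@(c0[0]-np.array(p))      # mask centre in tool frame, at pick
    yaw1=c1[3]; yaw1=b+((yaw1-b+45)%90-45)
    pt=c1[0]-relc@ax(b); G=np.array(e)+np.array(rel)@ax(b)
    print(n,"size before",np.round(c0[1:3],1),"after",np.round(c1[1:3],1),"yaw err",round(yaw1-b,2),"pos err (board frame)",(ax(b)@(pt-G)).round(1))
# plane: brass knob and nonwood blob
p,a,e,b,rel,*_=T["plane"]
def knob(I,bx,lo):
    u,h,f=up(I,*bx); m=(h[...,0]>8)&(h[...,0]<25)&(h[...,1]>140)&lo(u); c=big(m); M=cv2.moments(c); return cast("top",f([M["m10"]/M["m00"],M["m01"]/M["m00"]]),1)[0],cv2.contourArea(c),f
for z0,z1 in((45,49),):
    out=[]
    for I,bx,z in((im0,BX["plane"],z0),(im,(243,163,258,178),z1)):
        u,h,f=up(I,*bx); m=(h[...,0]>8)&(h[...,0]<25)&(h[...,1]>110); c=big(m); M=cv2.moments(c); out.append(cast("top",f([M["m10"]/M["m00"],M["m01"]/M["m00"]]),z)[0]); print("knob area",cv2.contourArea(c))
    G=np.array(e)+np.array(rel)@ax(b)
    k0=ax(a)@(out[0]-np.array(p)); k1=ax(b)@(out[1]-G); print("plane knob in tool",k0.round(1),"in outline",k1.round(1))
# outline peeks: side-view extents for plane
E
```

```text
tape size before [62.1 50.6] after [67.2 53.7] yaw err 2.49 pos err (board frame) [2.8 2.8]
clamp size before [99.5 54.9] after [102.2  59.2] yaw err 0.13 pos err (board frame) [-3.4  2.9]
driver size before [82.9 27.2] after [88.3 31.3] yaw err -0.05 pos err (board frame) [4.1 3.9]
knob area 606.5
knob area 622.0
plane knob in tool [48.  -0.1] in outline [43.2  4.3]
```

The lateral errors agree (about +3 mm in y on every board) and the lengthwise ones follow from the same offset at the pick. That points to one camera-to-robot bias D. I'll fit it, then nudge each tool by the modelled error.

```bash
cat > fix.py <<'E'
from act import *
E=dict(tape=(2.8,2.8),clamp=(-3.4,2.9),driver=(4.1,3.9),plane=(-4.8,4.3))
A,y=[],[]
for n,e in E.items():
    p,a,_,b,*_=T[n]; A+=[ax(b)[0]-ax(a)[0],ax(b)[1]]; y+=e
D,_,_,_=np.linalg.lstsq(np.array(A),np.array(y),rcond=None); print("D",D.round(2),"resid",(np.array(y)-A@D).round(1))
def nudge(n,err,G0,b,op,z):
    G1=G0-np.array(err)@ax(b); O=[180,0,b]
    r.gripper_to(min(op,T[n][5])); r.move_pose([*G0,110],O); r.move_linear([*G0,z+4],velocity=100); r.gripper_to(0); st("grip")
    r.move_linear([*G0,z+10],velocity=40); r.move_linear([*G1,z+10],velocity=20); r.pause(.2); f0=st("lift")["ft_force"][2]; h=z+10
    while h>z+1:
        h-=.75; r.move_linear([*G1,h],velocity=15)
        if r.get_obs()["ft_force"][2]-f0>3: break
    o=st(f"set {h}"); r.gripper_to(o["width"]+22); r.move_linear([*G1,h+75],velocity=150)
    return G1
E
python3 - <<'E'
from fix import *
for n in("clamp","tape","plane","driver"):
    _,_,G,b,op,z=plan(n); a=T[n][1]; bb=T[n][3]
    err=((ax(bb)[0]-ax(a)[0])@D,ax(bb)[1]@D); print(n,np.round(err,1))
    flip=1 if abs((b-bb)%360)<1 else -1
    G1=nudge(n,(flip*err[0],flip*err[1]),G,b,{"clamp":32,"tape":72,"plane":70,"driver":55}[n],z); print(G1.round(1))
r.move_pose([420,-250,250],[180,0,180-34]); st("end")
im=avg("top");np.save("top3.npy",im);s=avg("side");np.save("side3.npy",s)
crop(im,150,145,410,275,3,"pics/t4.png")
E
```

```text
D [-0.41  3.83] resid [ 1.  -1.   0.6 -0.9  0.5  0.1 -1.1  0.5]
clamp pick [404.7 -83.3] place [ 625.1 -210.2] (np.float64(61.52145428031306), 0)
clamp [-4.   3.8]
grip 51.9 [ 625.7 -210.5    8.1] F [-0.2  0.5  5.1] w 9.7 ff 62.3
lift 52.9 [ 628.9 -213.9   12.9] F [-0.4 -0.2 -4. ] w 10.3 ff 61.3
set 7.75 54.6 [ 629.2 -214.1    8.2] F [-0.7  0.1 -0.1] w 9.9 ff 61.7
[ 629.1 -214.1]
tape pick [451.6 104.9] place [635.  -75.8] (np.float64(102.74836182063274), 180)
tape [1.8 3.8]
grip 60.0 [635.8 -75.9   9.1] F [0.1 0.1 4.1] w 49.2 ff 64.7
lift 60.9 [632.9 -79.4  14. ] F [ 0.5  0.2 -1.9] w 48.7 ff 64.0
set 8.0 62.9 [633.  -79.4   9.1] F [-2.1  0.5  6.6] w 49.0 ff 65.1
[633.  -79.4]
plane pick [446.  294.4] place [643.2  81.6] (np.float64(82.22184015507939), 0)
plane [-3.7  3.8]
grip 68.3 [643.9  81.6   8. ] F [-0.2  0.5  4.7] w 45.3 ff 65.4
lift 69.2 [647.1  78.1  13. ] F [ 0.3 -1.1 -7.2] w 45.4 ff 64.2
set 7.75 71.0 [647.4  78.1   8.1] F [-1.1 -0.5 -3.9] w 45.1 ff 64.4
[647.2  78.1]
driver pick [ 442.1 -256.2] place [591.9 244.5] (np.float64(80.5131382923553), 180)
driver [3.6 3.8]
grip 76.2 [592.6 244.7   9. ] F [0.  0.2 4.7] w 29.0 ff 60.3
lift 77.1 [588.5 240.5  14. ] F [ 0.4 -0.3 -0.7] w 28.8 ff 59.8
set 8.0 79.1 [588.6 240.6   9. ] F [-1.3 -1.   6.1] w 28.8 ff 60.8
[588.5 240.5]
end 82.0 [ 420.4 -249.4  249.7] F [ 0.3 -0.3 -0.6] w 50.7 ff 0.0
```

View pics/t4.png

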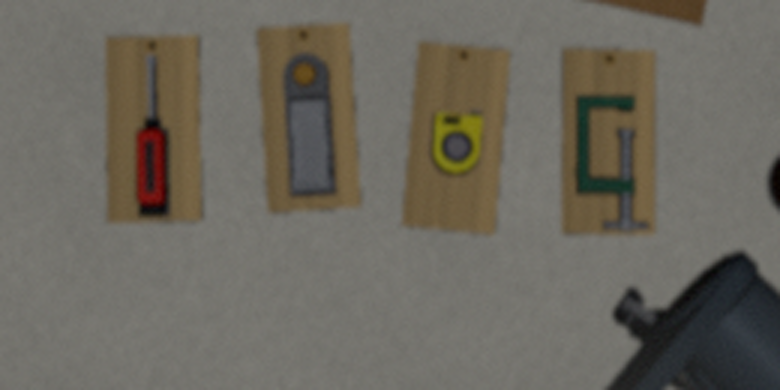

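```bash
python3 - <<'E'
from est import *
from act import T,ax
im=np.load("top3.npy"); im0=np.load("top.npy")
H=dict(plane=17,driver=14,clamp=8,tape=15)
BX=dict(plane=(155,230,215,265),tape=(228,233,260,262),clamp=(282,236,338,274),driver=(338,240,400,264))
def mask(n,h):
    v=h[...,2];q=h[...,0];s=h[...,1]
    return {"tape":(s>140)&(q>24)&(q<40),"clamp":(q>55)&(q<95)&(s>70),"driver":(s>130)&((q<7)|(q>165)),"plane":(s<60)|(v<45)}[n]
for n in H:
    p,a,e,b,rel,*_=T[n]; u,h,f=up(im,*BOX["top"][n]); m=mask(n,h)
    if n=="plane": m[:, :56]=0; m[:,-40:]=0; m[:48]=0; m[-56:]=0
    c=rect(cast("top",f(big(m)),H[n]+4)); G=np.array(e)+np.array(rel)@ax(b)
    if n=="plane": relc=np.zeros(2); s0=(0,0)
    else:
        u,h,f=up(im0,*BX[n]); c0=rect(cast("top",f(big(mask(n,h))),H[n])); relc=ax(a)@(c0[0]-np.array(p)); s0=c0[1:3]
    print(n,np.round(s0,1),np.round(c[1:3],1),"yaw err",round((c[3]-b+45)%90-45,2),"err",(ax(b)@(c[0]-relc@ax(b)-G)).round(1))
E
```

```text
plane [0 0] [145.4  47.5] yaw err -0.26 err [ 1.  -0.2]
driver [82.  25.7] [88.1 29.9] yaw err -0.76 err [-0.1  0.5]
clamp [99.5 54.9] [101.3  56.6] yaw err 0.12 err [-1.6  0.9]
tape [58.4 46.8] [65.1 52.5] yaw err 1.14 err [-0.  -0.2]
```

```bash
python3 -c "
from workcell import r
print(r.job_done())"
```

```text
the job is handed in; nothing more can be done
None
```

All four tools are back on their own outlines, pointing the right way and within about 2 mm and 1° by the last overhead picture; the glue and varnish were never approached, and the job was handed in at about 82 s of the 128 s.

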